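Shift a bench-tested transaxle into third by counting clicks

ROBOT

A 6-joint arm with a two-finger parallel gripper is mounted at the origin on the work surface. World frame = base frame: x ahead of the robot, y to its left, z up, the work surface at z = 0. Lengths are in m, angles in rad, forces in N, time in s.
With the tool pointing down it reaches from about 0.375 to 0.975 m from the base axis. Payload 3.8 kg.
Tool frame: the origin (TCP) lies midway between the tips of the shut fingers; the grasp point (between the pads) lies 19 mm behind it; z points along the fingers, y is the direction in which the jaws open and shut (so a half turn about z gives the same grasp; the last joint's range is limited). The gripper opens to 85 mm and grips with 20 to 120 N. Pads are 22 mm wide; open, the fingers measure 114 mm over their backs; the gripper's body (76 mm by 85 mm) begins 54 mm behind the grasp point. The pads swing forward as they close: fully open they stand 13 mm farther back than shut.
Start: joints at [-1.329, 0.264, 1.604, -0, 1.274, -0.037], TCP at [0.186, -0.649, 0.208] pointing down, gripper open.
Joint ranges: [-2.63, 2.63], [-0.94, 2.18], [0.31, 2.57], [-1.31, 4.45], [0, 2.66], [-2.55, 2.55]. Speed limits (rad/s): [2.57, 2.57, 3.14, 3.14, 3.14, 3.14].

INTERFACE

Orientations are given as a rotation vector (axis times angle).
In Python, from workcell import bot gives the robot as it stands. The module is installed in compiled form; this text tells all that it offers.
- The arm moves only by the tool play_rows, never from a script. Its argument "series" is a list of rows, each an object with "translation": the shift along the tool's x, y, z in m, a list of three; "spin": the turn about the tool's z in units of 5 degrees (1.0 is 5 degrees). In form: [{"translation": [dx, dy, dz], "spin": spin}, ...]. A call has 1 to 5 rows; each row shifts and turns the commanded pose from where the row before left it, along the tool's axes as they then stand; what a row does not reach is not made up. A row lasts 1/10 s, in which the tool goes at most 50 mm and 8.59 degrees, less where a joint would pass 70% of its speed; a pose out of reach is approached as far as the arm can. A call is refused whole if a number of a shift passes 0.05 or a number of a turn 1, either way. A call with a gripper value outside its range is refused whole. "jaw" is the gripper's target within -1 to 1 (fully open at 1, half-way at 0, shut at -1), set as the call begins (left out, the last holds). The fingers move at their own pace and stop on an object; "force" is the grip in N (left out, the last holds). Time passes only in rows, so rows that do not move let the fingers close. It gives the time, the measured TCP pose, the force and the opening at its end, in the units of the state.
- bot.read_state(): the state, without advancing time (a new reading comes with each control period).
- bot.read_camera(name): name is "scene" or "top" or "wrist"; returns the picture (420x560x3 uint8, blue, green, red); there is no depth.
- bot.get_calibration(name): a dict with "fov_y" (degrees; the focal length in pixels is half the picture's height over the tangent of half this angle, whatever the lens; pixels are square), "cx", "cy" (the principal point, pixels), "k1" (the pictures are not rectified: a ray, as slopes to the right and down, at radius r is drawn at 1 + k1 r^2 times it, then the intrinsics apply), "R" (3x3) and "t" (3): a world point X has camera coordinates R X + t. Camera axes: x right, y down, z forward; pixel columns grow to the right and rows downward; lengths in m; the calibration is good to about 2 mm. A picture is of the moment at which its call begins: read the wrist's pose just before it. get_calibration takes no time and is no camera call; for the wrist camera it gives the pose at the moment of the call.
- bot.finish_job(): hands the job in, once; it reports no verdict.
The state is a dict: "time": time; "q": joint angles; "joint_vel": joint speeds; "joint_torque": joint torques, N m; "tool_pos": TCP position; "tcp_rot": TCP orientation; "wrist_force": force on the tool from outside, world axes, zero at the start; "torque": the same for the moment, N m; "width": opening from 0.0 (shut) to 1.0 (fully open).
Only numpy, scipy, OpenCV 4.12 (cv2) and the standard library are available. Lean on these libraries where they do the work, as an engineer would, in place of code of your own. Each camera call takes 0.05 s, during which the arm holds its last target. There are 200 camera calls.

TASK

The tractor transaxle on the bench is in neutral and has no gear markings: push the knob of its shift lever with the fingertips, away from the belt pulley, count the clicks, and stop at the third one, so that it is left in third gear without ever having slipped on into fourth. Push lightly, do not grip the knob, and take the hand away, leaving the tools and parts lying on and around the transaxle where they are.

Things in the scene. Friction and masses are not known exactly. Their poses are not given: they have to be found in the camera images.
- transaxle: Bare lawn-tractor transaxle, fixed: aluminium case 345 mm long (y axis, along the axles), 222 mm deep (x), flat top at z = 152 mm, on timber blocks; axle stubs reach 320 mm to -y, 300 mm to +y. Origin on the bench directly below the lever's pivot; z up. Pulley on the -y end; the lever swings in the y-z plane. Disc brake with a short fixed arm (tip x 137, y 140, z 165 mm) on the +x side.
- pulley_top (a point): Top centre of the dark steel V-belt pulley (132 mm across, 19 mm thick, rim top at z = 201 mm, centre nut up to z = 211 mm), 118 mm to the -y side of the lever's pivot. The pulley does not turn.
- lever_pivot (a point): Pivot of the shift lever, in the rubber boot on the case top, 168 mm above the bench, on the transaxle's z axis.
- knob (a point): Centre of the shift lever's black knob: pear-shaped, 35 mm in diameter, 40 mm tall, on a 12 mm steel rod; 120 mm from the pivot. Neutral leans the lever 0.30 rad (17 degrees) towards the pulley, knob centre then 35 mm to -y of the pivot and 283 mm above the bench. Its axes turn with the lever.
- shift_lever (a joint): Lever angle in rad: 0 in neutral (start, within 0.02), growing as the knob goes to the transaxle's +y. Ball detents every 0.15 (18 mm at the knob): reverse -0.15, neutral 0, first 0.15, second 0.30 (upright), third 0.45, fourth 0.60, fifth 0.75. Leaving a detent takes about 5 N at the knob; past halfway the lever clicks on by itself into the next and stays there when let go.
- socket: Loose steel socket, 28 mm across, 38 mm tall, standing on the case top about 25 mm to +x and 110 mm to +y of the lever's pivot. Origin at the centre of its underside. Leave it.
- bearing: Loose steel bearing ring, 52 mm across, 15 mm thick, lying on the case top about 46 mm to -x and 62 mm to +y of the pivot. Origin at the centre of its underside. Leave it.
- wrench: Loose steel spanner 200 mm long, flat on the bench under the +y axle stub. Origin at the middle of its underside, long axis x. Leave it.
- screwdriver: Loose screwdriver 210 mm long lying on the bench along the +x side of the case. Long axis x. Leave it.
- spray_can: Spray can 66 mm across, 200 mm tall, standing on the bench on the +x side of the -y axle housing. Origin at the centre of its underside. Leave it.
- gear: Loose steel gear wheel 83 mm across, 20 mm thick, lying on the bench along the +x side of the case. Origin at the centre of its underside. Leave it.
- bolt_tray: Green sheet-metal tray of bolts, 110 x 160 x 35 mm, on the bench under the -y axle stub. Origin at the centre of its underside. Leave it.

How it is judged:
By the outcome, as a careful person would: the job done as asked, in the order asked, and still so for the second after the job is handed in, with the robot touching nothing.
It also fails if it takes over 48 s, if anything falls off the work surface, if the arm or the gripper's body presses on something with over 40 N, if the wrist force passes 120 N, or if a joint passes its speed limit or range.

## Working session

There is one attempt and no reset: what is moved stays moved. The work goes in short steps, Python scripts to look and compute and a tool call to move; the robot and the scene stay as the last step left them, time stands still between calls to the robot, and variables do not carry over. Pictures are saved under pics/ and viewed, about 8 in all and at most 12, crops included, and the job is handed in when it is done.

Besides the shell and the picture viewer there is one more tool, called after "Request:" as name(argument=value, ...) on one line, values as JSON. play_rows: Moves the arm, as the interface text tells. Its arguments: {"type":"object","properties":{"series":{"type":"array","items":{"type":"object","properties":{"translation":{"type":"array","items":{"type":"number"}},"spin":{"type":"number"}}}},"jaw":{"type":"number"},"force":{"type":"number"}},"required":["series"]}

```bash
mkdir -p pics
python3 - <<'E'
from workcell import bot
import cv2
s=bot.read_state(); print(s)
for n in("scene","top"):
    cv2.imwrite(f"pics/{n}0.png",bot.read_camera(n)); print(n,bot.get_calibration(n))
E
```

```text
{'time': 0.0, 'q': array([-1.32893007e+00,  2.64799275e-01,  1.60538498e+00,  9.87233865e-06,
        1.27368705e+00, -3.69197770e-02]), 'joint_vel': array([ 9.65618153e-04,  2.42651017e-04, -6.18386330e-04,  8.49953823e-04,
       -1.46517682e-03, -2.87811037e-05]), 'joint_torque': array([ 9.38854464e-04, -5.15109444e+01, -3.67318261e+01,  8.58527005e-05,
        1.30883619e-02,  6.18422050e-06]), 'tool_pos': array([ 0.18555284, -0.64817818,  0.20672507]), 'tcp_rot': array([-3.10887577e+00, -4.36179728e-01,  3.51141897e-04]), 'wrist_force': array([-0.03468705,  0.53578245,  0.45413171]), 'torque': array([-0.00872834, -0.02917794, -0.00947897]), 'width': 1.0012159877079225}
scene {'fov_y': 52.821192183594945, 'cx': 274.97329061231096, 'cy': 208.82763284959492, 'k1': -0.10224204915639473, 'R': array([[-0.98704247,  0.16034954, -0.0059327 ],
       [ 0.125065  ,  0.74562982, -0.65451885],
       [-0.1005282 , -0.64677987, -0.75602241]]), 't': array([0.61467981, 0.01664039, 1.25484271])}
top {'fov_y': 44.13145787243411, 'cx': 275.8100501868565, 'cy': 211.027615638215, 'k1': -0.04001516606134668, 'R': array([[ 0.02368522, -0.99971136,  0.00402674],
       [-0.99834715, -0.02386349, -0.05228291],
       [ 0.05236391, -0.00278175, -0.9986242 ]]), 't': array([0.03881544, 0.60697161, 1.66625491])}
```

View pics/scene0.png

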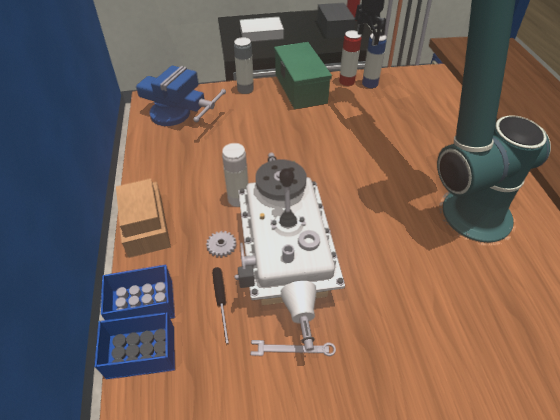

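View pics/top0.png

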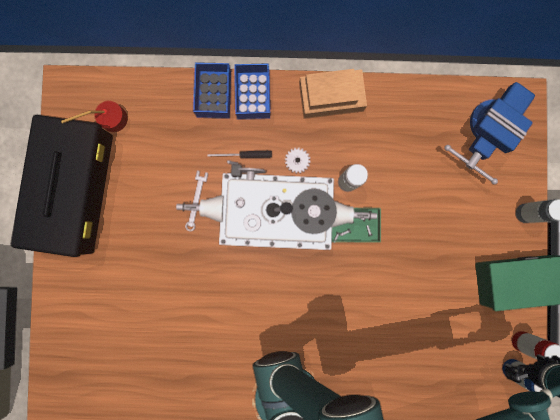

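The top view has +y to the left: pulley near (314,211), knob near (286,208), boot near (272,209). I'll enlarge for the measurement.

Run:
```python
import cv2,numpy as np
a=cv2.imread("pics/top0.png")[160:260,210:350]; b=cv2.imread("pics/scene0.png")[140:280,220:360]
a=cv2.resize(a,None,fx=5,fy=5,interpolation=cv2.INTER_CUBIC)[:300+200]
cv2.imwrite("pics/ta.png",a); cv2.imwrite("pics/sb.png",cv2.resize(b,None,fx=4,fy=4,interpolation=cv2.INTER_CUBIC))
```

```text
(no output)
```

View pics/ta.png

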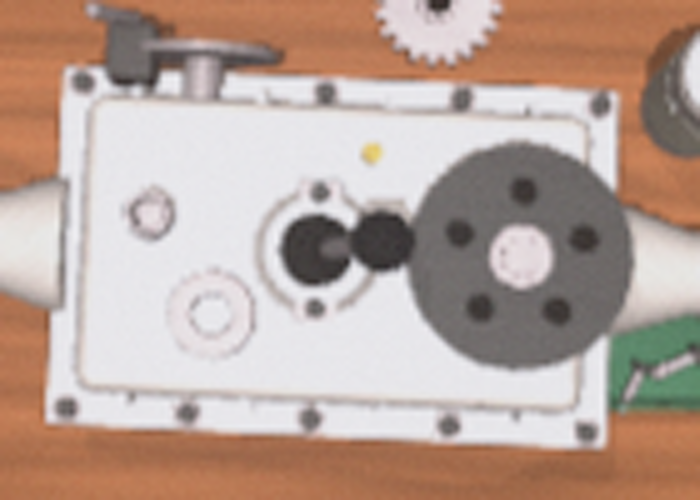

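View pics/sb.png

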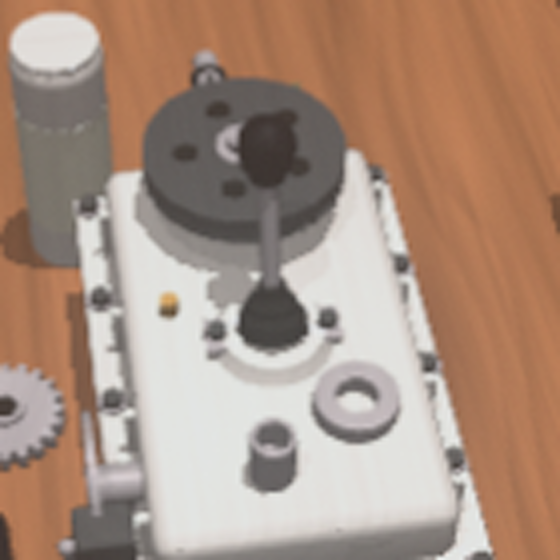

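The enlarged top view shows the knob centre at about (286.3,208.1), the nut at (314.3,211.3) and the boot at (273,210). In the enlarged scene view the knob is at (286.6,177.4), and the pulley face centre is near (281,177).

```bash
cat > h.py <<'E'
from workcell import bot
import numpy as np, cv2
from scipy.optimize import least_squares
from scipy.spatial.transform import Rotation as Ro
def proj(n,X,c=None):
    c=c or bot.get_calibration(n); f=210/np.tan(np.radians(c["fov_y"]/2))
    K=np.array([[f,0,c["cx"]],[0,f,c["cy"]],[0,0,1]])
    return cv2.projectPoints(np.atleast_2d(X).astype(float),cv2.Rodrigues(c["R"])[0],c["t"],K,np.array([c["k1"],0,0,0]))[0][:,0]
def T(p,X): return np.asarray(X)@Ro.from_euler('z',p[2]).as_matrix().T+[p[0],p[1],0]
E
python3 - <<'E'
from h import *
obs=[("top",(0,-.035,.283),(286.3,208.1)),("top",(0,-.118,.211),(314.3,211.3)),("top",(0,-.118,.201),(314.2,210.9)),("scene",(0,-.035,.283),(286.6,177.4)),
 ("scene",(0,-.118,.201),(220+244.5/4,140+153/4))]
C={n:bot.get_calibration(n) for n in("top","scene")}
f=lambda p:np.concatenate([proj(n,T(p,[X])[0],C[n])[0]-o for n,X,o in obs])
r=least_squares(f,[.6,0,0]); p=r.x
print(p,r.fun.round(2))
K=T(p,[(0,-.035,.283),(0,0,.168),(0,-.118,.211),(.025,.11,.152)]); print(K.round(4))
print([proj("top",k,C["top"]) .round(1) for k in K])
# free triangulation of knob
r=least_squares(lambda x:np.r_[proj("top",x,C["top"])[0]-obs[0][2],proj("scene",x,C["scene"])[0]-obs[3][2]],[.6,0,.28]);print(r.x,r.fun)
# image tool axes
s=bot.read_state();print(Ro.from_rotvec(s["tcp_rot"]).as_matrix().round(3))
E
```

```text
[ 0.60029831  0.06252832 -0.0208864 ] [-0.74  0.34 -0.43 -0.13 -0.6   0.45 -0.38 -0.64 -0.47 -1.35]
[[ 0.5996  0.0275  0.283 ]
 [ 0.6003  0.0625  0.168 ]
 [ 0.5978 -0.0554  0.211 ]
 [ 0.6276  0.172   0.152 ]]
[array([[285.6, 208.4]]), array([[272.8, 210.1]]), array([[313.9, 211.2]]), array([[236.4, 200.4]])]
[0.59934778 0.02581909 0.2793673 ] [-0.14625317  0.51453588 -0.44434247 -0.04721853]
[[ 0.961  0.275 -0.   ]
 [ 0.275 -0.961  0.002]
 [ 0.    -0.002 -1.   ]]
```

Request:
play_rows(series=[{"translation": [0,0,-0.036],"spin": 0.69},{"translation": [0,0,-0.036],"spin": 0.69},{"translation": [0,0,-0.036],"spin": 0.69},{"translation": [0,0,-0.036],"spin": 0.69},{"translation": [0,0,-0.036],"spin": 0.69}], jaw=-1, force=20)

```text
time: 0.6
tool_pos: [0.1856, -0.6485, 0.3888]
tcp_rot: [-3.14, 0.039, 0.0]
wrist_force: [-0.3, -0.3, -0.1]
width: 0.145
```

Request:
play_rows(series=[{"translation": [0.02,-0.031,0],"spin": 0},{"translation": [0.02,-0.031,0],"spin": 0},{"translation": [0.02,-0.031,0],"spin": 0},{"translation": [0.02,-0.031,0],"spin": 0},{"translation": [0.02,-0.031,0],"spin": 0}])

```text
time: 1.1
tool_pos: [0.2897, -0.4947, 0.3874]
tcp_rot: [-3.14, 0.036, 0.001]
wrist_force: [0.5, -0.3, 0.1]
width: 0.001
```

Request:
play_rows(series=[{"translation": [0.02,-0.031,0],"spin": 0},{"translation": [0.02,-0.031,0],"spin": 0},{"translation": [0.02,-0.031,0],"spin": 0},{"translation": [0.02,-0.031,0],"spin": 0},{"translation": [0.02,-0.031,0],"spin": 0}])

```text
time: 1.6
tool_pos: [0.393, -0.342, 0.3876]
tcp_rot: [-3.141, 0.035, 0.001]
wrist_force: [-0.1, -0.4, -0.3]
width: -0.001
```

Request:
play_rows(series=[{"translation": [0.02,-0.031,0],"spin": 0},{"translation": [0.02,-0.031,0],"spin": 0},{"translation": [0.02,-0.031,0],"spin": 0},{"translation": [0.02,-0.031,0],"spin": 0},{"translation": [0.02,-0.031,0],"spin": 0}])

```text
time: 2.1
tool_pos: [0.4964, -0.1892, 0.3876]
tcp_rot: [-3.141, 0.035, 0.001]
wrist_force: [1.3, -1.4, 0.6]
width: 0.002
```

Request:
play_rows(series=[{"translation": [0.02,-0.031,0],"spin": 0},{"translation": [0.02,-0.031,0],"spin": 0},{"translation": [0.02,-0.031,0],"spin": 0},{"translation": [0.02,-0.031,0],"spin": 0},{"translation": [0.02,-0.028,0],"spin": 0}])

```text
time: 2.6
tool_pos: [0.5998, -0.0393, 0.3875]
tcp_rot: [-3.141, 0.034, 0.001]
wrist_force: [0.3, -1.2, -0.0]
width: -0.003
```

Request:
play_rows(series=[{"translation": [0,0,0.02],"spin": 0},{"translation": [0,0,0.02],"spin": 0},{"translation": [0,0,0.02],"spin": 0},{"translation": [0,0,0.02],"spin": 0},{"translation": [0,0,0],"spin": 0}])

```text
time: 3.1
tool_pos: [0.5971, -0.0406, 0.3036]
tcp_rot: [-3.141, 0.035, 0.012]
wrist_force: [0.0, 0.6, -0.5]
width: 0.0
```

Run:
```python
from h import *
s=bot.read_state(); print(s["tool_pos"],s["wrist_force"])
a=bot.read_camera("scene")[130:270,220:360]; b=bot.read_camera("wrist")
a=cv2.resize(a,(420,420),interpolation=cv2.INTER_CUBIC)
cv2.imwrite("pics/c1.png",np.hstack([a,cv2.resize(b[:,70:490],(380,420))]))
```

```text
[ 0.59711575 -0.0406428   0.3036152 ] [ 0.0104178   0.62428143 -0.45854509]
```

View pics/c1.png

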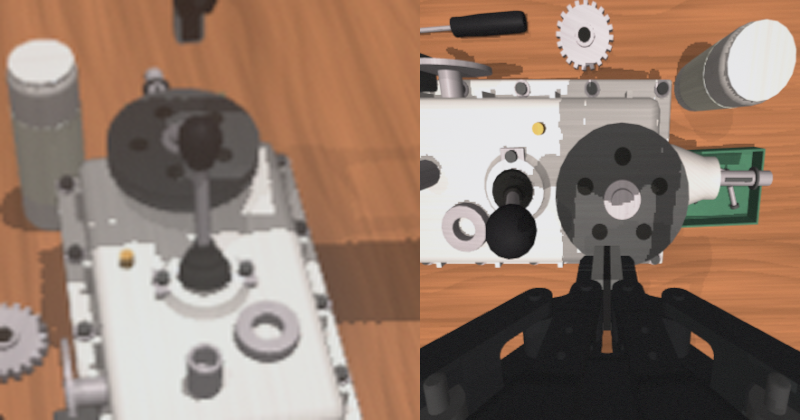

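The left half (scene crop) has the fingertips at about (283,143) in full-picture pixels. The right half (wrist view) has the knob at about (512,231) in the composite, with the tips at its right near (605,250). I'll check both against the model and refine.

Run:
```python
from h import *
tp=bot.read_state()["tool_pos"]
print(tp, proj("scene",tp), proj("wrist",tp), bot.get_calibration("wrist"))
w=((512-420)*420/380+70, 231); n=((622-420)*420/380+70,204)
print(w,proj("wrist",[.5996,.0275,.283]), n, proj("wrist",[.5978,-.0554,.211]))
# knob at z=.283 from wrist
for o,z in((w,.283),(n,.211)):
    print(least_squares(lambda x:proj("wrist",[x[0],x[1],z])[0]-o,[.6,0]).x)
```

```text
[ 0.59898567 -0.04096662  0.30759288] [[281.40222696 148.93389482]] [[276.32768226 245.0826684 ]] {'fov_y': 67.87803283299807, 'cx': 276.1821900051272, 'cy': 208.14103243426345, 'k1': -0.0005143163004291053, 'R': array([[-2.18967662e-02, -9.99760171e-01, -3.62178364e-04],
       [-9.62708804e-01,  2.09875547e-02,  2.69724454e-01],
       [-2.69652165e-01,  6.25476562e-03, -9.62937479e-01]]), 't': array([-0.02764713,  0.51546818,  0.63472273])}
(171.68421052631578, 231) [[169.88170752 231.6752184 ]] (293.2631578947369, 204) [[293.02539733 203.18282842]]
[0.60003424 0.02628894]
[ 0.59706392 -0.05560044]
```

Request:
play_rows(series=[{"translation": [0,0,0.013],"spin": 0},{"translation": [0,0,0.013],"spin": 0},{"translation": [0,0,0.012],"spin": 0},{"translation": [0,-0.01,0],"spin": 0},{"translation": [0,-0.01,0],"spin": 0}])

```text
time: 3.7
tool_pos: [0.5995, -0.0204, 0.2693]
tcp_rot: [-3.141, 0.036, 0.002]
wrist_force: [0.4, 0.5, 0.8]
width: 0.001
```

Request:
play_rows(series=[{"translation": [0,-0.002,0],"spin": 0},{"translation": [0,-0.002,0],"spin": 0},{"translation": [0,-0.002,0],"spin": 0}])

```text
time: 4.0
tool_pos: [0.6004, -0.0147, 0.2708]
tcp_rot: [3.141, -0.034, 0.002]
wrist_force: [0.0, -0.7, -0.3]
width: 0.0
```

Request:
play_rows(series=[{"translation": [0,-0.002,0],"spin": 0},{"translation": [0,-0.001,0],"spin": 0}])

```text
time: 4.2
tool_pos: [0.6002, -0.0119, 0.2703]
tcp_rot: [3.141, -0.035, 0.001]
wrist_force: [0.3, 0.9, -0.2]
width: 0.004
```

Request:
play_rows(series=[{"translation": [0,-0.002,0],"spin": 0}])

```text
time: 4.3
tool_pos: [0.6001, -0.0101, 0.2702]
tcp_rot: [3.141, -0.035, 0.0]
wrist_force: [0.3, -0.3, -0.3]
width: 0.004
```

Request:
play_rows(series=[{"translation": [0,-0.002,0],"spin": 0}])

```text
time: 4.4
tool_pos: [0.6001, -0.008, 0.2701]
tcp_rot: [3.141, -0.035, -0.0]
wrist_force: [-0.0, 0.0, -1.0]
width: -0.002
```

Request:
play_rows(series=[{"translation": [0,-0.001,0],"spin": 0}])

```text
time: 4.5
tool_pos: [0.6002, -0.0069, 0.2701]
tcp_rot: [-3.141, 0.035, 0.0]
wrist_force: [0.6, 0.0, -0.5]
width: 0.003
```

Request:
play_rows(series=[{"translation": [0,-0.001,0],"spin": 0}])

```text
time: 4.6
tool_pos: [0.6002, -0.006, 0.2701]
tcp_rot: [3.141, -0.035, -0.0]
wrist_force: [-0.0, 0.3, 0.1]
width: 0.007
```

Request:
play_rows(series=[{"translation": [0,-0.001,0],"spin": 0}])

```text
time: 4.7
tool_pos: [0.6002, -0.005, 0.2701]
tcp_rot: [3.141, -0.035, -0.0]
wrist_force: [0.1, 0.3, -0.0]
width: 0.001
```

Request:
play_rows(series=[{"translation": [0,-0.001,0],"spin": 0}])

```text
time: 4.8
tool_pos: [0.6002, -0.0039, 0.2701]
tcp_rot: [-3.141, 0.035, 0.0]
wrist_force: [-0.6, 0.1, 0.2]
width: 0.001
```

Request:
play_rows(series=[{"translation": [0,-0.001,0],"spin": 0}])

```text
time: 4.9
tool_pos: [0.6002, -0.0029, 0.2701]
tcp_rot: [-3.141, 0.035, 0.0]
wrist_force: [-0.1, -0.1, 0.7]
width: -0.0
```

Request:
play_rows(series=[{"translation": [0,-0.001,0],"spin": 0}])

```text
time: 5.0
tool_pos: [0.6002, -0.002, 0.27]
tcp_rot: [3.141, -0.035, -0.0]
wrist_force: [0.3, -0.5, 0.1]
width: 0.002
```

Request:
play_rows(series=[{"translation": [0,-0.001,0],"spin": 0}])

```text
time: 5.1
tool_pos: [0.6003, -0.0009, 0.2701]
tcp_rot: [-3.141, 0.035, 0.0]
wrist_force: [0.3, -0.8, -0.1]
width: 0.003
```

Request:
play_rows(series=[{"translation": [0,-0.001,0],"spin": 0}])

```text
time: 5.2
tool_pos: [0.6003, 0.0001, 0.2701]
tcp_rot: [-3.141, 0.035, 0.0]
wrist_force: [0.0, 0.3, -0.6]
width: 0.001
```

Request:
play_rows(series=[{"translation": [0,-0.001,0],"spin": 0}])

```text
time: 5.3
tool_pos: [0.6003, 0.0011, 0.2701]
tcp_rot: [-3.141, 0.035, -0.0]
wrist_force: [0.3, 1.1, 1.0]
width: -0.003
```

Request:
play_rows(series=[{"translation": [0,-0.001,0],"spin": 0}])

```text
time: 5.4
tool_pos: [0.6004, 0.0021, 0.2701]
tcp_rot: [-3.141, 0.035, 0.0]
wrist_force: [-0.3, -0.3, 0.7]
width: -0.001
```

Request:
play_rows(series=[{"translation": [0,-0.001,0],"spin": 0}])

```text
time: 5.5
tool_pos: [0.6004, 0.0031, 0.2701]
tcp_rot: [-3.141, 0.035, -0.0]
wrist_force: [-0.6, -0.0, -0.6]
width: -0.001
```

Request:
play_rows(series=[{"translation": [0,-0.001,0],"spin": 0}])

```text
time: 5.6
tool_pos: [0.6004, 0.0041, 0.2701]
tcp_rot: [-3.141, 0.035, -0.0]
wrist_force: [0.7, 0.0, 0.1]
width: 0.0
```

Request:
play_rows(series=[{"translation": [0,-0.001,0],"spin": 0}])

```text
time: 5.7
tool_pos: [0.6004, 0.0051, 0.2701]
tcp_rot: [-3.141, 0.035, 0.0]
wrist_force: [-0.7, -0.5, 0.5]
width: -0.003
```

Request:
play_rows(series=[{"translation": [0,-0.001,0],"spin": 0}])

```text
time: 5.8
tool_pos: [0.6004, 0.0057, 0.2701]
tcp_rot: [3.141, -0.035, -0.0]
wrist_force: [0.5, -1.6, 0.6]
width: -0.001
```

Run:
```python
from h import *
s=bot.read_state(); print(s["tool_pos"],s["wrist_force"])
a=bot.read_camera("scene")[130:270,220:360]; b=bot.read_camera("wrist")
a=cv2.resize(a,(380,420),interpolation=cv2.INTER_CUBIC)
cv2.imwrite("pics/c2.png",np.hstack([a,b[:,40:460]]))
```

```text
[0.60044965 0.00572851 0.2700786 ] [ 0.45372498 -1.62046603  0.56124874]
```

View pics/c2.png

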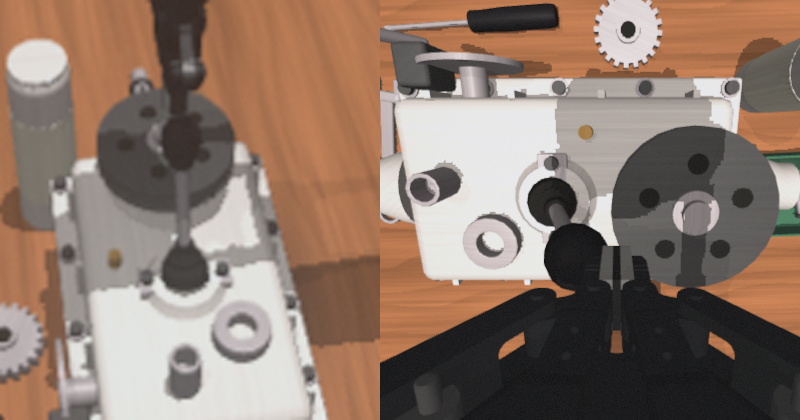

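Contact: Fy is −1.6 N at TCP y = 0.0057, and the wrist view shows the fingertip's left side touching the knob. I'll push on in 1 mm steps for the first click, expected near y ≈ 0.014.

Request:
play_rows(series=[{"translation": [0,-0.001,0],"spin": 0}])

```text
time: 6.0
tool_pos: [0.6005, 0.0063, 0.2702]
tcp_rot: [3.14, -0.035, 0.0]
wrist_force: [-0.3, -3.1, 1.2]
width: 0.002
```

Request:
play_rows(series=[{"translation": [0,-0.001,0],"spin": 0}])

```text
time: 6.1
tool_pos: [0.6005, 0.0069, 0.2703]
tcp_rot: [3.139, -0.035, 0.0]
wrist_force: [-0.4, -5.4, 1.6]
width: -0.001
```

Request:
play_rows(series=[{"translation": [0,-0.001,0],"spin": 0}])

```text
time: 6.2
tool_pos: [0.6005, 0.0076, 0.2705]
tcp_rot: [3.139, -0.035, 0.0]
wrist_force: [-0.5, -6.4, 1.9]
width: -0.0
```

Request:
play_rows(series=[{"translation": [0,-0.001,0],"spin": 0}])

```text
time: 6.3
tool_pos: [0.6006, 0.0083, 0.2707]
tcp_rot: [3.138, -0.036, 0.001]
wrist_force: [-1.3, -6.3, 3.5]
width: -0.002
```

Request:
play_rows(series=[{"translation": [0,-0.001,0],"spin": 0}])

```text
time: 6.4
tool_pos: [0.6007, 0.0093, 0.271]
tcp_rot: [3.138, -0.036, 0.001]
wrist_force: [-1.7, -5.3, 5.1]
width: 0.003
```

Request:
play_rows(series=[{"translation": [0,-0.001,0],"spin": 0}])

```text
time: 6.5
tool_pos: [0.6007, 0.0104, 0.2713]
tcp_rot: [3.139, -0.036, 0.002]
wrist_force: [-1.8, -6.4, 5.2]
width: -0.002
```

Request:
play_rows(series=[{"translation": [0,-0.001,0],"spin": 0}])

```text
time: 6.6
tool_pos: [0.6008, 0.0116, 0.2717]
tcp_rot: [3.139, -0.036, 0.002]
wrist_force: [-3.0, -5.7, 7.1]
width: -0.002
```

Request:
play_rows(series=[{"translation": [0,-0.001,0],"spin": 0}])

```text
time: 6.7
tool_pos: [0.6009, 0.0127, 0.272]
tcp_rot: [3.139, -0.036, 0.003]
wrist_force: [-2.4, -6.3, 7.6]
width: 0.001
```

Request:
play_rows(series=[{"translation": [0,-0.001,0],"spin": 0}])

```text
time: 6.8
tool_pos: [0.6011, 0.014, 0.2722]
tcp_rot: [3.14, -0.036, 0.003]
wrist_force: [-1.9, -4.0, 7.1]
width: -0.001
```

Request:
play_rows(series=[{"translation": [0,-0.001,0],"spin": 0}])

```text
time: 6.9
tool_pos: [0.6014, 0.0154, 0.2723]
tcp_rot: [3.14, -0.036, 0.004]
wrist_force: [-0.6, -3.3, 5.8]
width: -0.0
```

Request:
play_rows(series=[{"translation": [0,-0.001,0],"spin": 0}])

```text
time: 7.0
tool_pos: [0.6013, 0.0173, 0.2714]
tcp_rot: [-3.14, 0.036, -0.004]
wrist_force: [0.7, 0.3, 0.3]
width: -0.003
```

Request:
play_rows(series=[{"translation": [0,-0.001,0],"spin": 0}])

```text
time: 7.1
tool_pos: [0.6007, 0.0187, 0.2701]
tcp_rot: [-3.14, 0.035, -0.0]
wrist_force: [0.1, 0.3, -0.5]
width: -0.003
```

First click at y≈0.016: the force built to about 6 N, then dropped to 0. Next, second gear, expected near y≈0.034.

Request:
play_rows(series=[{"translation": [0,-0.001,0],"spin": 0},{"translation": [0,-0.001,0],"spin": 0}])

```text
time: 7.3
tool_pos: [0.6006, 0.02, 0.2696]
tcp_rot: [3.141, -0.035, -0.001]
wrist_force: [-0.9, -1.5, -0.4]
width: 0.001
```

Request:
play_rows(series=[{"translation": [0,-0.001,0],"spin": 0}])

```text
time: 7.4
tool_pos: [0.6006, 0.0205, 0.2697]
tcp_rot: [3.14, -0.035, -0.001]
wrist_force: [-0.6, -3.7, -0.4]
width: -0.001
```

Request:
play_rows(series=[{"translation": [0,-0.001,0],"spin": 0}])

```text
time: 7.5
tool_pos: [0.6006, 0.0212, 0.2698]
tcp_rot: [3.14, -0.035, -0.001]
wrist_force: [-0.7, -5.4, 0.3]
width: -0.002
```

Request:
play_rows(series=[{"translation": [0,-0.001,0],"spin": 0}])

```text
time: 7.6
tool_pos: [0.6006, 0.022, 0.2699]
tcp_rot: [3.139, -0.035, -0.001]
wrist_force: [-1.2, -5.3, 1.9]
width: 0.003
```

Request:
play_rows(series=[{"translation": [0,-0.001,0],"spin": 0}])

```text
time: 7.7
tool_pos: [0.6007, 0.023, 0.2702]
tcp_rot: [3.14, -0.035, -0.001]
wrist_force: [-1.1, -4.5, 1.1]
width: -0.003
```

Request:
play_rows(series=[{"translation": [0,-0.001,0],"spin": 0}])

```text
time: 7.8
tool_pos: [0.6008, 0.0241, 0.2703]
tcp_rot: [3.14, -0.036, -0.0]
wrist_force: [-1.2, -3.5, 2.6]
width: 0.001
```

Request:
play_rows(series=[{"translation": [0,-0.001,0],"spin": 0}])

```text
time: 7.9
tool_pos: [0.6008, 0.0256, 0.2705]
tcp_rot: [3.141, -0.035, 0.0]
wrist_force: [-2.1, -3.2, 3.7]
width: -0.005
```

Request:
play_rows(series=[{"translation": [0,-0.001,0],"spin": 0}])

```text
time: 8.0
tool_pos: [0.6009, 0.027, 0.2707]
tcp_rot: [-3.141, 0.035, -0.001]
wrist_force: [-2.0, -3.5, 3.8]
width: -0.0
```

Request:
play_rows(series=[{"translation": [0,-0.001,0],"spin": 0}])

```text
time: 8.1
tool_pos: [0.601, 0.0283, 0.2708]
tcp_rot: [-3.141, 0.035, -0.001]
wrist_force: [-1.8, -2.3, 4.6]
width: 0.0
```

Request:
play_rows(series=[{"translation": [0,-0.001,0],"spin": 0}])

```text
time: 8.2
tool_pos: [0.6013, 0.0296, 0.2709]
tcp_rot: [-3.14, 0.035, -0.002]
wrist_force: [-0.9, -1.5, 4.7]
width: -0.005
```

Request:
play_rows(series=[{"translation": [0,-0.001,0],"spin": 0}])

```text
time: 8.3
tool_pos: [0.6014, 0.0309, 0.2703]
tcp_rot: [-3.14, 0.035, -0.002]
wrist_force: [0.5, -0.7, 1.2]
width: -0.0
```

Request:
play_rows(series=[{"translation": [0,-0.001,0],"spin": 0}])

```text
time: 8.4
tool_pos: [0.601, 0.0319, 0.2694]
tcp_rot: [-3.14, 0.035, 0.001]
wrist_force: [0.5, -0.7, -0.2]
width: -0.001
```

Request:
play_rows(series=[{"translation": [0,-0.001,0],"spin": 0}])

```text
time: 8.5
tool_pos: [0.6008, 0.0327, 0.2691]
tcp_rot: [-3.141, 0.034, 0.002]
wrist_force: [-0.2, 0.0, 0.5]
width: -0.003
```

Request:
play_rows(series=[{"translation": [0,-0.001,0],"spin": 0}])

```text
time: 8.6
tool_pos: [0.6008, 0.0335, 0.2693]
tcp_rot: [-3.141, 0.035, 0.002]
wrist_force: [-0.0, 0.2, -0.2]
width: 0.003
```

Request:
play_rows(series=[{"translation": [0,-0.001,0],"spin": 0}])

```text
time: 8.7
tool_pos: [0.6009, 0.0343, 0.2696]
tcp_rot: [-3.141, 0.035, 0.001]
wrist_force: [-0.3, -0.1, 0.0]
width: 0.002
```

Second click at y≈0.0305. I'll verify the lever is upright (second) before the last push.

```bash
cat > look.py <<'E'
from h import *
import sys
def look(name):
    a=bot.read_camera("scene"); b=bot.read_camera("wrist")
    p=(.6003,.0625,-.0209)
    a=cv2.resize(a[130:270,220:360],(560,560),interpolation=cv2.INTER_CUBIC)[60:480]
    for th in (.15,.3,.45,.6):
        k=T(p,[(0,.12*np.sin(th-.3),.168+.12*np.cos(th-.3))]); u=(proj("scene",k)[0]-[220,130])*4-[0,60]
        print(th,k.round(4),u.round(),proj("wrist",k).round())
        cv2.circle(a,tuple(int(v) for v in u),2,(0,255,255),-1)
    cv2.imwrite(name,np.hstack([a[:,100:480],b[:,70:490]]))
look(sys.argv[1])
E
python3 look.py pics/c3.png
```

```text
0.15 [[0.5999 0.0446 0.2867]] [270. 144.] [[256. 260.]]
0.3 [[0.6003 0.0625 0.288 ]] [275. 165.] [[221. 261.]]
0.45 [[0.6007 0.0804 0.2867]] [280. 190.] [[187. 260.]]
0.6 [[0.601  0.098  0.2826]] [285. 218.] [[156. 257.]]
```

View pics/c3.png

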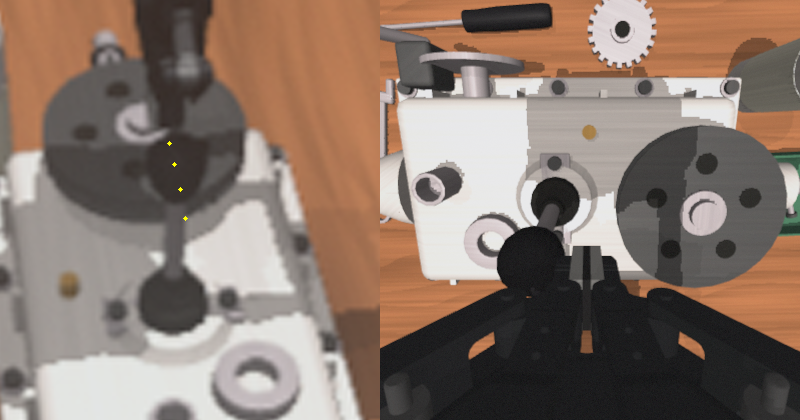

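In the wrist view the knob is at (220,260), against (221,261) predicted for second, so the lever is in second. On towards the third click at y≈0.046.

Request:
play_rows(series=[{"translation": [0,-0.001,0],"spin": 0},{"translation": [0,-0.001,0],"spin": 0}])

```text
time: 9.0
tool_pos: [0.6011, 0.036, 0.2701]
tcp_rot: [-3.141, 0.035, -0.0]
wrist_force: [0.3, -0.5, 0.0]
width: 0.005
```

Request:
play_rows(series=[{"translation": [0,-0.001,0],"spin": 0},{"translation": [0,-0.001,0],"spin": 0}])

```text
time: 9.2
tool_pos: [0.6012, 0.0377, 0.2701]
tcp_rot: [3.141, -0.035, 0.0]
wrist_force: [-0.1, -2.0, -0.2]
width: -0.001
```

Request:
play_rows(series=[{"translation": [0,-0.001,0],"spin": 0},{"translation": [0,-0.001,0],"spin": 0}])

```text
time: 9.4
tool_pos: [0.6012, 0.039, 0.2701]
tcp_rot: [3.139, -0.035, 0.0]
wrist_force: [-0.4, -5.4, 0.2]
width: -0.002
```

Request:
play_rows(series=[{"translation": [0,-0.001,0],"spin": 0},{"translation": [0,-0.001,0],"spin": 0}])

```text
time: 9.6
tool_pos: [0.6013, 0.0411, 0.2703]
tcp_rot: [3.14, -0.036, 0.0]
wrist_force: [-1.2, -4.2, 1.5]
width: 0.001
```

Request:
play_rows(series=[{"translation": [0,-0.001,0],"spin": 0}])

```text
time: 9.7
tool_pos: [0.6013, 0.0427, 0.2703]
tcp_rot: [3.141, -0.035, 0.0]
wrist_force: [0.3, -3.0, 1.6]
width: -0.004
```

Request:
play_rows(series=[{"translation": [0,-0.001,0],"spin": 0}])

```text
time: 9.8
tool_pos: [0.6014, 0.0442, 0.2704]
tcp_rot: [-3.141, 0.035, -0.001]
wrist_force: [-1.5, -2.5, 2.8]
width: 0.003
```

Request:
play_rows(series=[{"translation": [0,-0.001,0],"spin": 0}])

```text
time: 9.9
tool_pos: [0.6014, 0.0455, 0.2704]
tcp_rot: [-3.141, 0.035, -0.001]
wrist_force: [-1.2, -2.1, 0.9]
width: 0.001
```

Request:
play_rows(series=[{"translation": [0,-0.001,0],"spin": 0}])

```text
time: 10.0
tool_pos: [0.6015, 0.0467, 0.2704]
tcp_rot: [-3.14, 0.035, -0.001]
wrist_force: [-0.2, -0.6, 2.7]
width: -0.0
```

Request:
play_rows(series=[{"translation": [0,-0.001,0],"spin": 0}])

```text
time: 10.1
tool_pos: [0.6015, 0.0477, 0.2704]
tcp_rot: [-3.14, 0.035, -0.001]
wrist_force: [-0.9, -1.2, 1.8]
width: -0.003
```

Request:
play_rows(series=[{"translation": [0,0,0],"spin": 0}])

```text
time: 10.2
tool_pos: [0.6015, 0.0478, 0.2701]
tcp_rot: [-3.14, 0.034, -0.001]
wrist_force: [-0.2, -1.0, 0.7]
width: -0.0
```

```bash
python3 look.py pics/c4.png
```

```text
0.15 [[0.5999 0.0446 0.2867]] [270. 144.] [[282. 260.]]
0.3 [[0.6003 0.0625 0.288 ]] [275. 165.] [[247. 261.]]
0.45 [[0.6007 0.0804 0.2867]] [280. 190.] [[213. 260.]]
0.6 [[0.601  0.098  0.2826]] [285. 218.] [[181. 257.]]
```

View pics/c4.png

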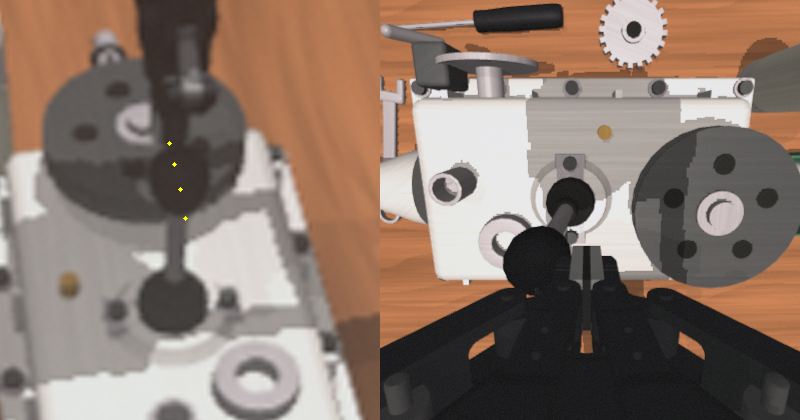

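The knob is at raw x≈227, i.e. θ≈0.39, right at the crest between second (247) and third (213), and still in contact. Not clicked yet; continuing in 1 mm steps.

Request:
play_rows(series=[{"translation": [0,-0.001,0],"spin": 0}])

```text
time: 10.4
tool_pos: [0.6013, 0.0482, 0.2696]
tcp_rot: [-3.141, 0.035, 0.001]
wrist_force: [-0.7, -0.4, 0.9]
width: -0.003
```

Request:
play_rows(series=[{"translation": [0,0,0],"spin": 0}])

```text
time: 10.5
tool_pos: [0.6012, 0.0483, 0.2696]
tcp_rot: [-3.141, 0.035, 0.001]
wrist_force: [-0.4, -0.7, -0.7]
width: 0.001
```

Request:
play_rows(series=[{"translation": [0,-0.001,0],"spin": 0}])

```text
time: 10.6
tool_pos: [0.6012, 0.0491, 0.2697]
tcp_rot: [-3.141, 0.035, 0.001]
wrist_force: [0.5, 0.4, 0.5]
width: 0.001
```

Request:
play_rows(series=[{"translation": [0,0,0],"spin": 0}])

```text
time: 10.7
tool_pos: [0.6013, 0.0491, 0.2699]
tcp_rot: [-3.141, 0.035, 0.001]
wrist_force: [-0.2, 0.3, -0.2]
width: -0.004
```

```bash
python3 look.py pics/c5.png
```

```text
0.15 [[0.5999 0.0446 0.2867]] [270. 144.] [[285. 260.]]
0.3 [[0.6003 0.0625 0.288 ]] [275. 165.] [[250. 261.]]
0.45 [[0.6007 0.0804 0.2867]] [280. 190.] [[216. 260.]]
0.6 [[0.601  0.098  0.2826]] [285. 218.] [[184. 257.]]
```

View pics/c5.png

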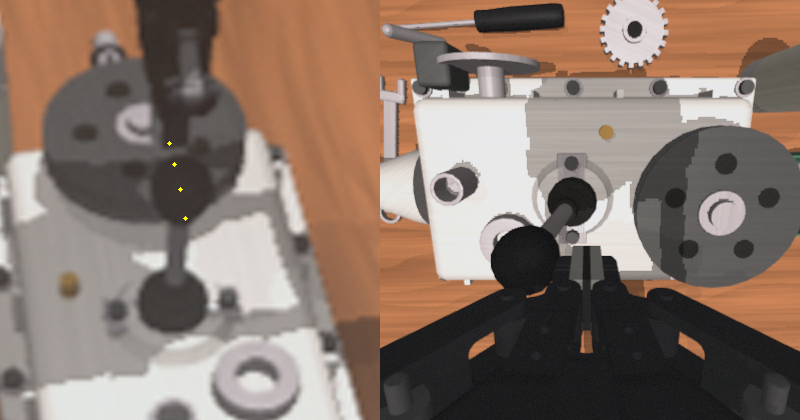

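The knob is now at raw (215,259), against (216,260) predicted for third, with a gap to the fingers and force ≈0: third click done. Backing off towards the pulley, then up.

Request:
play_rows(series=[{"translation": [0,0.006,0],"spin": 0},{"translation": [0,0.01,0],"spin": 0},{"translation": [0,0.015,0],"spin": 0},{"translation": [0,0.015,0],"spin": 0},{"translation": [0,0,0],"spin": 0}])

```text
time: 11.3
tool_pos: [0.6003, 0.0004, 0.2701]
tcp_rot: [3.14, -0.039, 0.0]
wrist_force: [-0.1, 0.9, -0.4]
width: -0.001
```

Request:
play_rows(series=[{"translation": [0,0,-0.025],"spin": 0},{"translation": [0,0,-0.025],"spin": 0},{"translation": [0,0,-0.025],"spin": 0},{"translation": [0,0,-0.025],"spin": 0},{"translation": [0,0,-0.02],"spin": 0}])

```text
time: 11.8
tool_pos: [0.6006, 0.0028, 0.392]
tcp_rot: [-3.141, 0.036, -0.003]
wrist_force: [0.2, 0.4, 1.0]
width: 0.005
```

Request:
play_rows(series=[{"translation": [-0.02,0.03,0],"spin": 0},{"translation": [-0.02,0.03,0],"spin": 0},{"translation": [-0.02,0.03,0],"spin": 0},{"translation": [-0.02,0.03,0],"spin": 0},{"translation": [-0.02,0.03,0],"spin": 0}])

```text
time: 12.3
tool_pos: [0.4961, -0.1458, 0.3902]
tcp_rot: [-3.141, 0.035, -0.001]
wrist_force: [1.1, -0.5, 0.7]
width: 0.001
```

Request:
play_rows(series=[{"translation": [-0.02,0.03,0],"spin": 0},{"translation": [-0.02,0.03,0],"spin": 0},{"translation": [-0.02,0.03,0],"spin": 0},{"translation": [-0.01,0.02,0],"spin": 0},{"translation": [0,0,0],"spin": 0}])

```text
time: 12.8
tool_pos: [0.4232, -0.2553, 0.3902]
tcp_rot: [3.141, -0.042, -0.0]
wrist_force: [0.2, 0.2, -0.2]
width: 0.001
```

Run:
```python
from h import *
print(bot.read_state()["tool_pos"],bot.read_state()["wrist_force"])
a=bot.read_camera("scene")[120:280,210:350]; b=bot.read_camera("top")[160:260,200:350]
p=(.6003,.0625,-.0209)
for th in(.3,.45,.6):
    k=T(p,[(0,.12*np.sin(th-.3),.168+.12*np.cos(th-.3))]); print(th,(proj("scene",k)[0]-[210,120])*2.7,(proj("top",k)[0]-[200,160])*2.8+[378,0])
a=cv2.resize(a,None,fx=2.7,fy=2.7,interpolation=cv2.INTER_CUBIC); b=cv2.resize(b,None,fx=2.8,fy=2.8,interpolation=cv2.INTER_CUBIC)
c=np.zeros((432,798,3),np.uint8); c[:,:378]=a; c[:280,378:378+420]=b
cv2.imwrite("pics/end.png",c)
```

```text
[ 0.42316436 -0.25533565  0.39022667] [ 0.17906063  0.20544482 -0.24309173]
0.3 [212.56703314 178.67108394] [581.74063793 133.73607045]
0.45 [216.09564774 195.58970353] [563.32951438 132.9927956 ]
0.6 [219.54505479 214.768067  ] [545.44027499 132.43228866]
```

View pics/end.png

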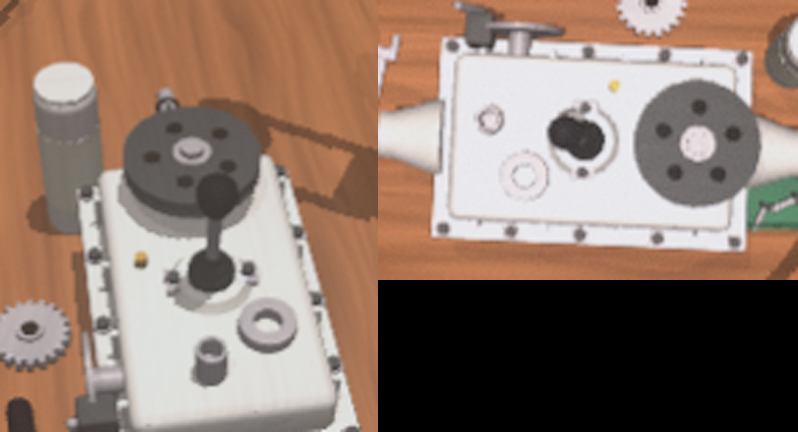

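The knob is at (216,195) in the scene crop, against (216,196) predicted for third, and at about (565,132) in the top crop, against (563,133). Fourth would be at (220,215) and (545,132). The loose parts are where they were and the hand is clear.

```bash
python3 -c "
from workcell import bot
print(bot.finish_job())"
```

```text
the job is handed in; nothing more can be done
None
```

The transaxle is in third gear, and I handed the job in at about 13 s of the 48 s allowed. I pushed the knob away from the pulley with shut fingertips, in 1 mm steps, with about 6 N sideways and up to about 9 N in total. The clicks came at TCP y ≈ 0.016, 0.031 and 0.048 m. I then backed the hand off and took it clear.

- **Second gear:** after two clicks, the wrist view matched second to about 1 px.
- **Before the third click:** one look showed the lever at the crest between second and third, not yet clicked. Two more 1 mm steps took it over.
- **Third gear:** the final scene and top views both match third to within about 1 px, and the knob is well short of where fourth would put it. I saw no sign at any point of it having slipped on.
- **Loose parts:** the socket, bearing, gear and can look unmoved, as do the edges of the wrench, tray and screwdriver that showed in the final crops. I did not view the whole bench again after the push.

One thing disagreed: the fingers met the knob about 1 cm later than I had worked out, and each click then came after less travel (about 15 to 17 mm rather than 18). So I relied on the force and the pictures instead of the planned distances.

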